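# Shut off the compressed air and hang up the ear defenders

### The job

Close down the air bench for the day. On the air-preparation unit, shut the supply with the red wing knob: press it down against its spring, without leaning so hard that the unit slides down in its clamps, turn it a quarter turn clockwise to its stop and let it spring back up, locked shut; leave the black regulator knob next to it as it is set. Hang the ear defenders on the stand, headband over the bar with one cup on each side, hanging still, and do not knock the other things about.

Things in the scene. Friction and masses are not known exactly. Their poses are not given: they have to be found in the camera images.
- air_unit: Air-preparation unit: three grey 66 mm modules in a row along its y, clamped on a fixed bracket (base 150 x 260 mm): at -y the shut-off valve with red wing knob and blue pipe, in the middle the regulator with gauge (facing -x) and black knob, at +y the lubricator. The clamps are slotted: the height of the modules differs by 48 mm and is not measured. Origin: on the bench under the middle module.
- plunger (a joint): How far the red knob is pressed down (m): 0 up, 0.0075 fully down; its spring resists with 14 N at the top, 21 N at the bottom. Up, it is locked (0.1 rad play); pressed more than 6.2 mm it can turn. Let go between the end positions it stays about 6 mm down and still turns; within 0.08 rad of either end position it springs up and locks.
- knob (a joint): Turn of the red knob (rad), clockwise from above: 0 = open (start, within 0.06; wing along the unit's y), 1.57 = shut (wing along the unit's x); hard stops 0.02 beyond. Upright axis at the unit's x 0, y -78 mm. Wing 14 mm thick, 56 long, 20 high on a round skirt 60 mm across. Top of the wing when up: 244 to 292 mm above the bench, not measured: find it by touch or by eye.
- regulator (a joint): Turn of the black regulator knob (rad, clockwise), 0 at the start: 46 mm across, 36 mm high, its top 6 mm higher than the top of the red wing, axis at the unit's x 0, y 0. It must stay where it is set.
- slip (a joint): How far the modules have been pushed down in their clamps (m), 0 at the start. The clamps hold against a downward push of about 50 N; leaning harder makes the whole unit slide down, which must not happen.
- stand: Hanging stand fixed to the bench: foot 136 mm across, post 20 mm thick; on its top one level flat steel bar, 24 mm wide and 10 mm thick, along the stand's own -x axis, free end 180 mm from the post's axis with a rubber cap 30 mm wide, 16 mm thick, 14 mm long. Top of the bar 224 mm above the bench; only the cap stands 3 mm higher. Origin: middle of the foot on the bench.
- bar_mid (a point): Point on the middle line of the bar's top face, 90 mm from the post's axis; x axis along the bar, towards the post, z up.
- bar_tip (a point): Free end of the bar, at the height of the bar's top face (the rubber cap stands 3 mm higher than the bar).
- ear_defenders: Yellow and black ear defenders, about 0.26 kg, rigid, standing on their two cups, headband arched above. 145 mm wide along their y, 62 mm along x, 149 mm high. Cups 80 mm high; gap between the cushions 64 mm, open below and to front and back. Padded top of the band: 34 mm wide (x), 17 mm thick, 60 mm long (y). Origin: midway between the cups at their underside; z up.
- band_under (a point): Middle (highest point) of the arched underside of the headband's padded top, 132 mm above the ear defenders' origin; the top of the pad is 17 mm above it. Comes to rest about 2 mm above the bar's top when hung; the underside is 1.6 mm lower 12 mm to either side.
- jar: Bystander: glass jar with blue lid, 68 mm across, 78 mm high. Origin under its centre.
- tin: Bystander: tin with green label, 64 mm across, 70 mm high. Origin under its centre.
- compound_bar: Bystander: red bar of polishing compound in a paper sleeve, 110 x 34 x 30 mm. Origin under its centre.
- air_grinder: Bystander: aluminium pencil grinder lying down, 170 mm long along x, 25 mm thick. Origin under its middle.
- brush: Bystander: bench brush lying down, 170 mm long along x. Origin under its middle.
- hammer: Bystander: hammer lying down, 240 mm long along x, wooden handle to -x. Origin under its middle.
- mug: Bystander: blue mug, 80 mm across, 90 mm high, handle at +y. Origin under its centre.

How it is judged:
At the end, for the whole second after the job is handed in: Red knob within 0.15 rad of shut and sprung up to within 1.5 mm of full height; ear defenders hang still (below 0.1 m/s) with the pad's underside on the bar: within 22 mm sideways, 70 mm of mid-bar, 6 mm below to 12 mm above, tilt below 0.3 rad, square across the bar within 0.5 rad (value of joint knob above 1.42 rad and value of joint plunger below 0.0015 m and y of band_under in the frame of bar_mid between -0.022 and 0.022 m and x of band_under in the frame of bar_mid between -0.07 and 0.07 m and z of band_under in the frame of bar_mid between -0.006 and 0.012 m and angle between ear_defenders's own z axis and vertical below 0.3 rad and angle between the x axis of ear_defenders and the x axis of stand, either way round below 0.5 rad and linear speed of ear_defenders below 0.1 m/s); the robot touches nothing.
It fails at once if the black regulator knob was turned by more than 0.25 rad (value of joint regulator above 0.25 rad or value of joint regulator below -0.25 rad).
It fails at once if the unit was pushed down in its clamps by more than 3 mm (value of joint slip above 0.003 m).
It fails at once if a bystander (jar, tin, compound bar, grinder, brush, hammer or mug) was moved by more than 30 mm (distance of any of jar, tin, compound_bar, air_grinder, brush, hammer, mug from where it was at the start of the episode above 0.03 m).
It also fails if it takes over 72 s, if anything falls off the work surface, if the arm or the gripper's body presses on something with over 40 N, if the wrist force passes 120 N, or if a joint passes its speed limit or range.

### The arm

A 6-joint arm with a two-finger parallel gripper is mounted at the origin on the work surface. World frame = base frame: x ahead of the robot, y to its left, z up, the work surface at z = 0. Lengths are in m, angles in rad, forces in N, time in s.
With the tool pointing down it reaches from about 0.375 to 0.9 m from the base axis. Payload 3.1 kg.
Tool frame: the origin (TCP) lies at the very end of the fingers, on their centre line; the grasp point (between the pads) lies 19 mm behind it; z points along the fingers, y is the line along which they close (so a half turn about z gives the same grasp; the last joint's range is limited). The gripper opens to 85 mm and grips with 20 to 120 N. Pads are 22 mm wide; open, the fingers measure 114 mm over their backs; the gripper's body (76 mm by 85 mm) begins 54 mm behind the grasp point. The pads swing forward as they close: fully open they stand 13 mm farther back than shut.
Start: joints at [-1.369, 0.527, 1.433, -0, 1.181, -0.178], TCP at [0.232, -0.58, 0.231] pointing down, gripper open.
Joint ranges: [-3.08, 3.08], [-0.75, 2.2], [0.22, 2.44], [-1.43, 4.57], [0, 2.65], [-2.85, 2.85]. Speed limits (rad/s): [2.79, 2.79, 3.14, 3.14, 3.14, 3.14].

### API

Orientations are given as a unit quaternion [x, y, z, w].
In Python, from workcell import state, get_image, workorder, cut_out, landmark_of gives the robot as it stands. The module is installed in compiled form; this text tells all that it offers.
- The arm moves only by the shell command python3 -m creep 'ROWS' [FORCE]. ROWS is a JSON object of lists of equal length, an entry for each row: "delta_pos": the shift along the tool's x, y, z normalised to -1 to 1, where 1 is 0.12 m, a list of three; "rotation": the turn, a rotation vector about the tool's x, y, z normalised to -1 to 1, where 1 is 45 degrees, a list of three; "hand": the opening, from -1 (shut) to 1 (fully open). A call has 1 to 5 rows; each row shifts and turns the commanded pose from where the row before left it, along the tool's axes as they then stand; what a row does not reach is not made up. A row lasts 1/12 s, in which the tool goes at most 41.7 mm and 7.16 degrees, less where a joint would pass 70% of its speed; a pose out of reach is approached as far as the arm can. A call with a number of a shift or a turn outside -1 to 1 is refused whole. A call with a gripper value outside its range is refused whole. The fingers move at their own pace and stop on an object; FORCE is the grip in N (left out, the last holds). Time passes only in rows, so rows that do not move let the fingers close. It gives the time, the measured TCP pose, the force, the opening and the grip force at its end, in the units of the state.
- state(): the state, without advancing time (a new reading comes with each control period).
- get_image(name): name is "scene" or "top"; returns a dict with "img" (384x512x3 uint8, blue, green, red), "z_map" (384x512 float32, m along the optical axis (not along the pixel's ray), 0 where there is no reading), "fx", "fy", "cx", "cy" (pixels), "R" (3x3) and "t" (3): a world point X has camera coordinates R X + t. Camera axes: x right, y down, z forward; pixel columns grow to the right and rows downward; lengths in m; the calibration is good to about 2 mm. A picture is of the moment at which its call begins.
- workorder.close_job(): hands the job in; it is judged then, once.
Trained networks look in a picture, given as the dict that the camera call returned (one of the last four; its "shot" number tells which), for a name from the list of things; names that differ only in an ending like _2 or _b are one class to them, and where a whole thing is asked for, a point or a joint stands for the part that bears it (a point fixed in the world has none). Each returns a list of dicts, best first, with "score" (0 to 1); they miss things now and then, are a little off and sometimes report something else, mostly with a low value. They report only what shows in the picture. A call takes as long as a camera call.
- cut_out(picture, thing): "mask" (384x512 bool, what is visible of it) and "position" ([row, column] in pixels, amid what is visible of it).
- landmark_of(picture, thing): "position" ([row, column] in pixels: a listed point, or the origin of a listed thing).
The state is a dict: "clock": time; "joint_positions": joint angles; "joint_vel": joint speeds; "effort": joint torques, N m; "tcp_pos": TCP position; "ee_rot": TCP orientation; "force": force on the tool from outside, world axes, zero at the start; "ft_torque": the same for the moment, N m; "grip_width": finger opening in m; "finger_force": force on a finger pad.
Only numpy, scipy, OpenCV 4.12 (cv2) and the standard library are available. Lean on these libraries where they do the work, as an engineer would, in place of code of your own. Each camera call takes 0.05 s, during which the arm holds its last target. There are 200 camera calls.

## Working session

There is one attempt and no reset: what is moved stays moved. The work goes in short steps, Python scripts to look and compute and a shell command to move; the robot and the scene stay as the last step left them, time stands still between calls to the robot, and variables do not carry over. Pictures are saved under pics/ and viewed, at most 10 in all, crops included, and the job is handed in when it is done.

```bash
mkdir -p pics; cat > h.py <<'E'
import numpy as np, cv2
from scipy.spatial.transform import Rotation as Ro
from workcell import state,get_image,workorder,cut_out,landmark_of
def world(p,r,c,z=None):
    z=p["z_map"][int(round(r)),int(round(c))] if z is None else z
    return p["R"].T@(np.array([(c-p["cx"])/p["fx"]*z,(r-p["cy"])/p["fy"]*z,z])-p["t"])
def cloud(p,m):
    r,c=np.nonzero(m&(p["z_map"]>0)); z=p["z_map"][r,c]
    X=np.stack([(c-p["cx"])/p["fx"]*z,(r-p["cy"])/p["fy"]*z,z],1)
    return (X-p["t"])@p["R"]
def ray(p,r,c):
    o=-p["R"].T@p["t"]; d=p["R"].T@np.array([(c-p["cx"])/p["fx"],(r-p["cy"])/p["fy"],1]); return o,d/np.linalg.norm(d)
def tri(a,b):
    (o,d),(q,e)=a,b; s=np.linalg.lstsq(np.stack([d,-e],1),q-o,rcond=None)[0]
    A,B=o+s[0]*d,q+s[1]*e; return (A+B)/2,np.linalg.norm(A-B)
E
cat > m.py <<'E'
from h import *
S=get_image("scene");T=get_image("top")
cv2.imwrite("pics/s.png",S["img"]);cv2.imwrite("pics/t.png",T["img"])
print("cam",(-S["R"].T@S["t"]).round(3),(-T["R"].T@T["t"]).round(3))
for n in ["air_unit","knob","regulator","stand","bar_mid","bar_tip","ear_defenders","band_under","jar","tin","compound_bar","air_grinder","brush","hammer","mug"]:
    l=[landmark_of(p,n) for p in (S,T)]
    o=n
    for q in l: o+=" | "+(f'{q[0]["score"]:.2f} {np.round(q[0]["position"],1)}' if q else "-")
    if all(l):
        X,g=tri(ray(S,*l[0][0]["position"]),ray(T,*l[1][0]["position"])); o+=f" tri {X.round(3)} gap {g:.3f}"
    print(o)
for n in ["knob","regulator","ear_defenders","stand"]:
    for k,p in (("S",S),("T",T)):
        q=cut_out(p,n)
        if q:
            C=cloud(p,q[0]["mask"]); print(n,k,round(q[0]["score"],2),q[0]["position"],len(C),"med",np.median(C,0).round(3),"5%",np.percentile(C,3,axis=0).round(3),"95%",np.percentile(C,97,axis=0).round(3))
E
python3 m.py; python3 -c "from h import *;s=state();print(s)"
```

```text
cam [1.344 0.192 1.193] [ 0.399 -0.024  1.429]
air_unit | 0.65 [181.  138.9] | 0.72 [189.  184.4] tri [ 0.692 -0.043  0.525] gap 0.486
{'clock': 0.2, 'joint_positions': array([-1.36948491e+00,  5.28135007e-01,  1.43341033e+00, -2.20566407e-05,
        1.18137139e+00, -1.78512806e-01]), 'joint_vel': array([ 0.00060664, -0.00386655, -0.00614802,  0.00020772,  0.00100852,
        0.00103983]), 'effort': array([ 1.67702139e-03, -4.42304313e+01, -1.78075200e+01, -2.95925165e-04,
        6.31463641e-03, -1.97562116e-06]), 'tcp_pos': array([ 0.2316506 , -0.58002469,  0.23069359]), 'ee_rot': array([ 9.82019823e-01,  1.88776666e-01, -1.77457784e-05, -6.61878844e-04]), 'force': array([0.13368921, 0.23870164, 0.37129123]), 'ft_torque': array([0.03249449, 0.03415055, 0.06153036]), 'finger_force': 0.0, 'grip_width': 0.08534209796886373}Traceback (most recent call last):
  File "m.py", line 6, in <module>
    l=[landmark_of(p,n) for p in (S,T)]
       ~~~~~~~~~~~^^^^^
ValueError: it knows: air_grinder, air_unit, band_under, bar_mid, bar_tip, brush, compound_bar, ear_defenders, hammer, jar, mug, stand, tin
```

```bash
sed -i 's/"knob","regulator","stand","bar_mid"/"stand","bar_mid"/' m.py; python3 m.py; python3 -c "
import cv2,numpy as np
a=cv2.imread('pics/s.png');b=cv2.imread('pics/t.png');cv2.imwrite('pics/st.png',cv2.resize(np.hstack([a,b]),(800,300),interpolation=cv2.INTER_AREA))"
```

```text
cam [1.344 0.192 1.193] [ 0.399 -0.024  1.429]
air_unit | 0.73 [257.  329.9] | 0.91 [185.6 182.4] tri [0.616 0.238 0.005] gap 0.001
stand | 0.63 [240.9 165.6] | 0.62 [163.2 336.7] tri [ 0.694 -0.33  -0.025] gap 0.011
bar_mid | 0.85 [181.5 168. ] | 0.59 [174.  349.2] tri [ 0.611 -0.315  0.212] gap 0.005
bar_tip | 0.91 [156.9 183. ] | 0.87 [202.  348.2] tri [ 0.521 -0.298  0.24 ] gap 0.000
ear_defenders | 0.66 [205.6 254.3] | 0.94 [226.5 273.7] tri [ 0.463 -0.079 -0.017] gap 0.013
band_under | 0.66 [178.2 251.2] | 0.84 [224.1 272.1] tri [ 0.466 -0.078  0.143] gap 0.008
jar | 0.74 [251.5 252.3] | 0.51 [173.1 256. ] tri [ 0.659 -0.024 -0.012] gap 0.003
tin | 0.57 [228.4 225.7] | 0.80 [183.9 285.9] tri [ 0.613 -0.132  0.02 ] gap 0.002
compound_bar | 0.68 [205.8 302.2] | 0.82 [236.8 218.9] tri [0.432 0.106 0.009] gap 0.006
air_grinder | 0.51 [210.9 348.7] | 0.84 [245.9 172. ] tri [0.404 0.272 0.003] gap 0.003
brush | 0.72 [191.1 195.6] | 0.81 [225.9 347.9] tri [ 0.456 -0.333 -0.019] gap 0.039
hammer | 0.64 [183.1 138.9] | 0.69 [218.1 400.5] tri [ 0.484 -0.541 -0.011] gap 0.001
mug | 0.67 [
[... 253 characters left out ...]
% [0.619 0.181 0.293]
regulator S 0.85 [201.6, 345.2] 297 med [0.618 0.238 0.295] 5% [0.59  0.216 0.266] 95% [0.632 0.26  0.3  ]
regulator T 0.7 [183.9, 173.9] 3776 med [0.592 0.222 0.209] 5% [0.543 0.097 0.   ] 95% [0.668 0.366 0.296]
ear_defenders S 0.83 [186.6, 248.8] 724 med [ 0.477 -0.085  0.078] 5% [ 0.44  -0.139  0.017] 95% [ 0.524 -0.018  0.148]
ear_defenders T 0.6 [223.8, 274.6] 583 med [ 0.468 -0.083  0.118] 5% [ 0.426 -0.15   0.056] 95% [ 0.511 -0.025  0.15 ]
stand S 0.97 [228.2, 163.5] 1456 med [ 0.692 -0.318  0.013] 5% [ 0.531 -0.413 -0.001] 95% [ 0.752 -0.267  0.226]
stand T 0.62 [164.4, 343.0] 1410 med [ 0.679 -0.316  0.013] 5% [ 0.534 -0.355  0.   ] 95% [ 0.757 -0.268  0.227]
```

View pics/s.png

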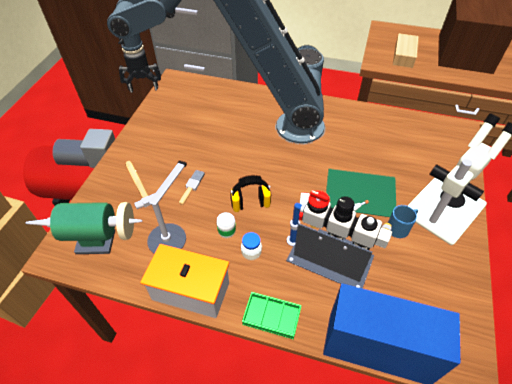

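View pics/t.png

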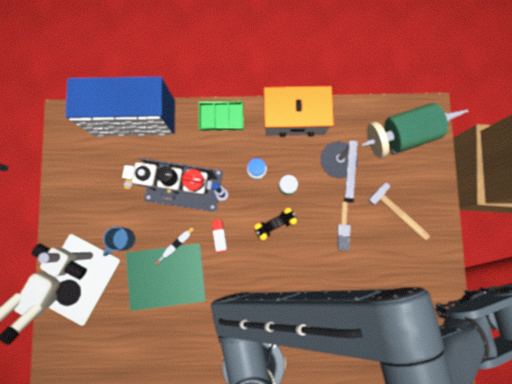

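```bash
cat > fit.py <<'E'
from h import *
def rect(X,tag):
    (c,s,a)=cv2.minAreaRect((X[:,:2]*1000).astype(np.float32)); print(tag,len(X),"c",np.round(c,1),"size",np.round(s,1),"ang",round(a,1),"z",np.percentile(X[:,2],[5,50,95]).round(4))
for k in ("scene","top"):
    p=get_image(k); C=cloud(p,np.ones((384,512),bool)); b=p["img"].reshape(-1,3)[(p["z_map"]>0).ravel()].astype(int)
    def box(x0,x1,y0,y1,z0,z1): return (C[:,0]>x0)&(C[:,0]<x1)&(C[:,1]>y0)&(C[:,1]<y1)&(C[:,2]>z0)&(C[:,2]<z1)
    m=box(.45,.8,-.42,-.22,.213,.24); rect(C[m],k+" bar")
    L=C[m]; d=np.linalg.svd(L[:,:2]-L[:,:2].mean(0),full_matrices=False)[2][0]; print("  bar dir",np.degrees(np.arctan2(d[1],d[0])).round(1))
    rect(C[box(.6,.85,-.45,-.2,.005,.05)],k+" foot")
    red=(b[:,2]>120)&(b[:,1]<70)&(b[:,0]<70)
    m=box(.5,.7,.1,.21,.2,.32)&red; rect(C[m],k+" red")
    zt=np.percentile(C[m][:,2],97); print("  ztop",zt.round(4)); rect(C[m][C[m][:,2]>zt-.008],k+" wing")
    m=box(.5,.75,.1,.4,.22,.33); rect(C[m],k+" unit")
    m=box(.5,.7,.2,.275,.285,.33); rect(C[m],k+" blackknob")
    m=box(.38,.56,-.19,.02,.02,.2); rect(C[m],k+" ears")
    m2=box(.38,.56,-.19,.02,.135,.2); rect(C[m2],k+" pad")
    L=C[m]; d=np.linalg.svd(L[:,:2]-L[:,:2].mean(0),full_matrices=False)[2][0]; print("  ears dir",np.degrees(np.arctan2(d[1],d[0])).round(1))
    if k=="top":
        cv2.imwrite("pics/crop.png",np.hstack([cv2.resize(p["img"][145:215,115:235],(480,280),interpolation=cv2.INTER_CUBIC),cv2.resize(p["img"][200:245,240:310],(320,280))]))
E
python3 fit.py
```

```text
scene bar 414 c [ 618.3 -313.9] size [ 30.2 195.9] ang 82.3 z [0.2167 0.2232 0.2271]
  bar dir -7.2
scene foot 677 c [ 718.5 -313.3] size [221.4 261.2] ang 10.0 z [0.0055 0.0092 0.0287]
scene red 251 c [598.7 163.3] size [54.7 64.7] ang 59.3 z [0.266  0.2729 0.292 ]
  ztop 0.2924
scene wing 63 c [596.2 163.6] size [50.5 15.9] ang 74.8 z [0.285  0.2901 0.2939]
scene unit 1896 c [612.1 253.9] size [257.1  68.8] ang 80.7 z [0.2223 0.2455 0.2973]
scene blackknob 215 c [608.5 239.1] size [48.2 47.9] ang 5.5 z [0.2878 0.297  0.2999]
scene ears 735 c [475.1 -83.8] size [ 60.1 144.5] ang 25.3 z [0.0295 0.0787 0.1476]
scene pad 193 c [472. -85.] size [36.7 79.2] ang 25.5 z [0.1368 0.1441 0.1501]
  ears dir 116.6
top bar 516 c [ 617.3 -318.2] size [ 29.9 191.4] ang 82.0 z [0.2185 0.2236 0.2281]
  bar dir 172.8
top foot 842 c [ 724.9 -323.5] size [243.6 248.2] ang 1.3 z [0.0054 0.0092 0.0371]
top red 101 c [592.7 165.1] size [62.3 67.6] ang 4.8 z [0.223  0.2731 0.2912]
  ztop 0.2924
top wing 34 c [593.8 158.4] size [53.4 13.6] ang 78.8 z [0.2856 0.2897 0.294 ]
top unit 1657 c [595.8 251.8] size [255.5  95.4] ang 80.4 z [0.2223 0.246  0.2968]
top blackknob 221 c [607.5 234.7] size [44.9 46.9] ang 66.8 z [0.2892 0.2959 0.2995]
top ears 590 c [471.  -88.6] size [ 60.4 144.6] ang 25.9 z [0.0666 0.1175 0.1487]
top pad 257 c [470.6 -88. ] size [33.8 79.2] ang 26.6 z [0.1373 0.1445 0.1502]
  ears dir -63.8
```

View pics/crop.png

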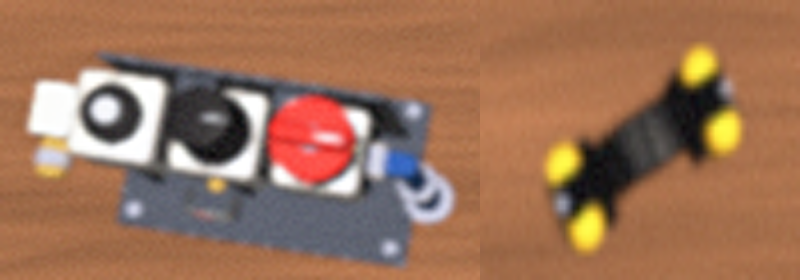

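The red knob is at crop (312,138), with its wing along the line of the modules. The black knob is at (210,125), and the ear defenders stand obliquely at (645,140). Both views agree on the positions:

| Item | x (mm) | y (mm) | z (mm) | Yaw |
|---|---|---|---|---|
| Knob | 595 | 160.5 | top 291 | unit about -9° |
| Ear defenders | 472 | -87 | pad top 149 | x axis at 26.4° |
| bar_mid | 611 | -315 | – | x axis at -7.2° |

I'll do the ear defenders first.

```bash
cat > go.py <<'E'
import sys
from h import *
# target x y z theta(deg, direction of tool x in world): print total shift in tool axes (norm units), before and after turning
x,y,z,th=map(float,sys.argv[1:5]); s=state(); R=Ro.from_quat(s["ee_rot"]).as_matrix()
d=np.array([x,y,z])-s["tcp_pos"]; now=np.degrees(np.arctan2(R[1,0],R[0,0]))
print("t",round(s["clock"],2),"tcp",s["tcp_pos"].round(4),"th",now.round(2),"tilt",np.degrees(np.arccos(-R[2,2])).round(2),"grip",round(s["grip_width"],4),"F",s["force"].round(1))
print("units now",(R.T@d/.12).round(3)); a=np.radians(th)
print("units at th",np.round([(d[0]*np.cos(a)+d[1]*np.sin(a))/.12,(d[0]*np.sin(a)-d[1]*np.cos(a))/.12,-d[2]/.12],3),"rotz units",round(-((th-now+180)%360-180)/45,3))
E
python3 -m creep '{"delta_pos":[[0,0,-0.2],[0,0,-0.2],[0,0,-0.2],[0,0,-0.2],[0,0,-0.2]],"rotation":[[0,0,0],[0,0,0],[0,0,0],[0,0,0],[0,0,0]],"hand":[1,1,1,1,1]}'
python3 -m creep '{"delta_pos":[[0.17,-0.154,0],[0.17,-0.154,0],[0.17,-0.154,0],[0.17,-0.154,0],[0.17,-0.154,0]],"rotation":[[0,0,0],[0,0,0],[0,0,0],[0,0,0],[0,0,0]],"hand":[1,1,1,1,1]}'
python3 go.py .472 -.087 .30 116.4
```

```text
clock: 2.52
tcp_pos: [0.2317, -0.5802, 0.3524]
ee_rot: [0.982, 0.189, -0.0, -0.0]
force: [0.3, -0.7, 0.3]
grip_width: 0.0852
finger_force: 0.0
clock: 2.93
tcp_pos: [0.2925, -0.4555, 0.3514]
ee_rot: [0.982, 0.189, 0.0, 0.0]
force: [0.6, -0.0, 0.2]
grip_width: 0.0854
finger_force: 0.0
t 2.93 tcp [ 0.2925 -0.4555  0.3514] th 21.74 tilt 0.01 grip 0.0854 F [ 0.6 -0.   0.2]
units now [ 2.527 -2.299  0.428]
units at th [2.086 2.705 0.428] rotz units -2.104
```

```bash

python3 -m creep '{"delta_pos":[[0.17,-0.155,0],[0.17,-0.155,0],[0.17,-0.155,0],[0.17,-0.155,0],[0.17,-0.155,0]],"rotation":[[0,0,0],[0,0,0],[0,0,0],[0,0,0],[0,0,0]],"hand":[1,1,1,1,1]}' >/dev/null
python3 -m creep '{"delta_pos":[[0.17,-0.155,0],[0.17,-0.155,0],[0.17,-0.155,0],[0.17,-0.155,0],[0.17,-0.155,0]],"rotation":[[0,0,0],[0,0,0],[0,0,0],[0,0,0],[0,0,0]],"hand":[1,1,1,1,1]}' >/dev/null
python3 -m creep '{"delta_pos":[[0.17,-0.155,0],[0.17,-0.155,0],[0.17,-0.155,0],[0.17,-0.155,0],[0.145,-0.13,0]],"rotation":[[0,0,0],[0,0,0],[0,0,0],[0,0,0],[0,0,0]],"hand":[1,1,1,1,1]}' >/dev/null
python3 -m creep '{"delta_pos":[[0,0,0],[0,0,0],[0,0,0],[0,0,0],[0,0,0]],"rotation":[[0,0,-0.15],[0,0,-0.15],[0,0,-0.15],[0,0,-0.15],[0,0,-0.15]],"hand":[1,1,1,1,1]}' >/dev/null
python3 -m creep '{"delta_pos":[[0,0,0],[0,0,0],[0,0,0],[0,0,0],[0,0,0]],"rotation":[[0,0,-0.15],[0,0,-0.15],[0,0,-0.15],[0,0,-0.15],[0,0,-0.15]],"hand":[1,1,1,1,1]}' >/dev/null
python3 -m creep '{"delta_pos":[[0,0,0.1],[0,0,0.1],[0,0,0.1],[0,0,0.1],[0,0,0]],"rotation":[[0,0,-0.15],[0,0,-0.15],[0,0,-0.15],[0,0,-0.154],[0,0,0]],"hand":[1,1,1,1,1]}'
python3 go.py .472 -.087 .30 116.4
```

```text
clock: 5.43
tcp_pos: [0.4698, -0.0875, 0.3013]
ee_rot: [0.526, 0.851, -0.0, -0.002]
force: [-1.1, -0.8, -0.3]
grip_width: 0.0854
finger_force: 0.0
t 5.43 tcp [ 0.4698 -0.0875  0.3013] th 116.55 tilt 0.28 grip 0.0854 F [-1.1 -0.8 -0.3]
units now [-0.005  0.019  0.011]
units at th [-0.005  0.019  0.011] rotz units 0.003
```

```bash

python3 -m creep '{"delta_pos":[[0,0.019,0.25],[0,0,0.25],[0,0,0.25],[0,0,0.25],[0,0,0.25]],"rotation":[[0,0,0],[0,0,0],[0,0,0],[0,0,0],[0,0,0]],"hand":[1,1,1,1,1]}' >/dev/null
python3 -m creep '{"delta_pos":[[0,0,0.1],[0,0,0.05],[0,0,0],[0,0,0],[0,0,0]],"rotation":[[0,0,0],[0,0,0],[0,0,0],[0,0,0],[0,0,0]],"hand":[1,1,1,1,0.2]}'
python3 go.py .472 -.087 .133 116.4; python3 - <<'E'
from h import *
S=get_image("scene"); i=S["img"][60:240,170:340]; cv2.imwrite("pics/c1.png",cv2.resize(i,None,fx=3,fy=3,interpolation=cv2.INTER_CUBIC))
E
```

```text
clock: 6.27
tcp_pos: [0.4745, -0.0876, 0.1366]
ee_rot: [0.527, 0.85, 0.0, 0.002]
force: [-0.9, -0.6, -0.0]
grip_width: 0.0752
finger_force: 0.0
t 6.27 tcp [ 0.4745 -0.0876  0.1366] th 116.4 tilt 0.18 grip 0.0752 F [-0.9 -0.6 -0. ]
units now [ 0.014 -0.017  0.03 ]
units at th [ 0.014 -0.017  0.03 ] rotz units -0.0
```

View pics/c1.png

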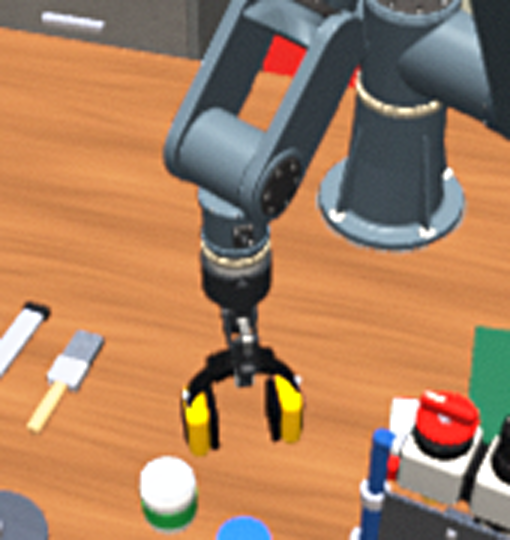

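The fingers straddle the band's pad at (245,365). I'll close and lift.

```bash

python3 -m creep '{"delta_pos":[[0.01,-0.01,0.03],[0,0,0],[0,0,0],[0,0,0],[0,0,0]],"rotation":[[0,0,0],[0,0,0],[0,0,0],[0,0,0],[0,0,0]],"hand":[-1,-1,-1,-1,-1]}' 50 
python3 -m creep '{"delta_pos":[[0,0,0],[0,0,0],[0,0,0],[0,0,-0.04],[0,0,-0.1]],"rotation":[[0,0,0],[0,0,0],[0,0,0],[0,0,0],[0,0,0]],"hand":[-1,-1,-1,-1,-1]}' 
python3 -m creep '{"delta_pos":[[0,0,-0.2],[0,0,-0.2],[0,0,-0.25],[0,0,-0.25],[0,0,-0.25]],"rotation":[[0,0,0],[0,0,0],[0,0,0],[0,0,0],[0,0,0]],"hand":[-1,-1,-1,-1,-1]}' 
python3 -m creep '{"delta_pos":[[0,0,-0.25],[0,0,-0.25],[0,0,-0.2],[0,0,-0.1],[0,0,-0.1]],"rotation":[[0,0,0],[0,0,0],[0,0,0],[0,0,0],[0,0,0]],"hand":[-1,-1,-1,-1,-1]}' 
python3 go.py .611 -.315 .395 82.8
```

```text
clock: 6.73
tcp_pos: [0.4721, -0.0865, 0.1323]
ee_rot: [0.527, 0.85, 0.0, 0.0]
force: [0.5, 1.4, 6.1]
grip_width: 0.0326
finger_force: 50.9
clock: 7.15
tcp_pos: [0.4701, -0.086, 0.1473]
ee_rot: [0.527, 0.85, -0.001, -0.002]
force: [-0.3, 0.8, -3.4]
grip_width: 0.033
finger_force: 50.2
clock: 7.57
tcp_pos: [0.4706, -0.0863, 0.2871]
ee_rot: [0.527, 0.85, -0.0, -0.001]
force: [0.3, 0.5, -3.3]
grip_width: 0.0331
finger_force: 50.5
clock: 7.98
tcp_pos: [0.4712, -0.0865, 0.3954]
ee_rot: [0.527, 0.85, -0.0, 0.0]
force: [-0.2, 0.2, -2.8]
grip_width: 0.0326
finger_force: 50.5
t 7.98 tcp [ 0.4712 -0.0865  0.3954] th 116.44 tilt 0.03 grip 0.0326 F [-0.2  0.2 -2.8]
units now [-2.223  0.195  0.005]
units at th [-1.743  1.394  0.004] rotz units 0.748
```

```bash

python3 -m creep '{"delta_pos":[[-0.1,0.01,0],[-0.15,0.013,0],[-0.15,0.013,0],[-0.15,0.013,0],[-0.15,0.013,0]],"rotation":[[0,0,0],[0,0,0],[0,0,0],[0,0,0],[0,0,0]],"hand":[-1,-1,-1,-1,-1]}' >/dev/null
python3 -m creep '{"delta_pos":[[-0.15,0.013,0],[-0.15,0.013,0],[-0.15,0.013,0],[-0.15,0.013,0],[-0.15,0.013,0]],"rotation":[[0,0,0],[0,0,0],[0,0,0],[0,0,0],[0,0,0]],"hand":[-1,-1,-1,-1,-1]}' >/dev/null
python3 -m creep '{"delta_pos":[[-0.15,0.013,0],[-0.15,0.013,0],[-0.15,0.013,0],[-0.15,0.015,0],[-0.15,0.015,0]],"rotation":[[0,0,0],[0,0,0],[0,0,0],[0,0,0],[0,0,0]],"hand":[-1,-1,-1,-1,-1]}' >/dev/null
python3 -m creep '{"delta_pos":[[0,0,0],[0,0,0],[0,0,0],[0,0,0],[0,0,0]],"rotation":[[0,0,0.12],[0,0,0.15],[0,0,0.15],[0,0,0.15],[0,0,0.10]],"hand":[-1,-1,-1,-1,-1]}' >/dev/null
python3 -m creep '{"delta_pos":[[0,0,0],[0,0,0],[0,0,0],[0,0,0],[0,0,0]],"rotation":[[0,0,0.08],[0,0,0],[0,0,0],[0,0,0],[0,0,0]],"hand":[-1,-1,-1,-1,-1]}'
python3 go.py .611 -.315 .395 82.8; python3 - <<'E'
from h import *
for k in ("scene","top"):
    p=get_image(k); C=cloud(p,np.ones((384,512),bool)); b=p["img"].reshape(-1,3)[(p["z_map"]>0).ravel()].astype(int)
    def box(z0,z1): return (C[:,0]>.48)&(C[:,0]<.76)&(C[:,1]>-.43)&(C[:,1]<-.2)&(C[:,2]>z0)&(C[:,2]<z1)
    Y=C[box(.24,.40)&(b[:,2]>130)&(b[:,1]>110)&(b[:,0]<70)]
    print(k,len(Y)); 
    if len(Y)>20:
        c,s,a=cv2.minAreaRect((Y[:,:2]*1000).astype(np.float32)); print(c,s,a,Y[:,2].min(),Y[:,2].max())
    B=C[box(.213,.24)]; print(len(B))
    i=p["img"]; i=i[100:250,60:260] if k=="scene" else i[100:250,250:450]
    cv2.imwrite("pics/c2%s.png"%k[0],i)
cv2.imwrite("pics/c2.png",cv2.resize(np.hstack([cv2.imread("pics/c2s.png"),cv2.imread("pics/c2t.png")]),(800,300),interpolation=cv2.INTER_CUBIC))
E
```

```text
clock: 10.07
tcp_pos: [0.6102, -0.3127, 0.3937]
ee_rot: [0.75, 0.661, -0.0, -0.001]
force: [0.8, 0.8, -2.8]
grip_width: 0.0328
finger_force: 50.6
t 10.07 tcp [ 0.6102 -0.3127  0.3937] th 82.73 tilt 0.07 grip 0.0328 F [ 0.8  0.8 -2.8]
units now [-0.018  0.009 -0.011]
units at th [-0.018  0.009 -0.011] rotz units -0.001
scene 425
(613.2263793945312, -310.91070556640625) (141.580322265625, 60.82169723510742) 84.21532440185547 0.26228977046656726 0.35241713405159014
265
top 110
(607.489013671875, -314.1975402832031) (140.43870544433594, 56.76555633544922) 82.06800079345703 0.31395965288517275 0.3745877324828054
107
```

View pics/c2.png

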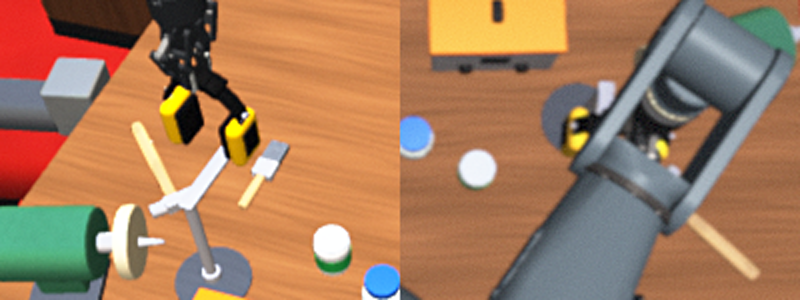

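The ear defenders hang square over the bar, one cup on each side (scene crop (180,115) and (240,135)), centred near (610,-312). I'll shift 3 mm sideways and lower.

```bash

python3 -m creep '{"delta_pos":[[-0.022,0.008,0],[0,0,0.1],[0,0,0.2],[0,0,0.2],[0,0,0.2]],"rotation":[[0,0,0],[0,0,0],[0,0,0],[0,0,0],[0,0,0]],"hand":[-1,-1,-1,-1,-1]}' 
python3 -m creep '{"delta_pos":[[0,0,0.2],[0,0,0.2],[0,0,0.12],[0,0,0.08],[0,0,0]],"rotation":[[0,0,0],[0,0,0],[0,0,0],[0,0,0],[0,0,0]],"hand":[-1,-1,-1,-1,-1]}' 
python3 -m creep '{"delta_pos":[[0,0,0.02],[0,0,0.015],[0,0,0],[0,0,0],[0,0,0]],"rotation":[[0,0,0],[0,0,0],[0,0,0],[0,0,0],[0,0,0]],"hand":[-1,-1,-1,-1,-1]}' 
python3 -m creep '{"delta_pos":[[0,0,0.01],[0,0,0.01],[0,0,0],[0,0,0],[0,0,0]],"rotation":[[0,0,0],[0,0,0],[0,0,0],[0,0,0],[0,0,0]],"hand":[-1,-1,-1,-1,-1]}'
python3 go.py .611 -.315 .226 82.8
```

```text
clock: 10.58
tcp_pos: [0.6111, -0.3155, 0.3103]
ee_rot: [0.751, 0.661, 0.0, 0.001]
force: [0.4, 0.3, -3.2]
grip_width: 0.033
finger_force: 50.6
clock: 11.0
tcp_pos: [0.6099, -0.3146, 0.2359]
ee_rot: [0.751, 0.661, -0.001, -0.002]
force: [-0.5, 0.9, -3.2]
grip_width: 0.0327
finger_force: 50.5
clock: 11.42
tcp_pos: [0.6113, -0.3155, 0.2354]
ee_rot: [0.751, 0.661, 0.0, 0.001]
force: [0.0, 0.8, -2.6]
grip_width: 0.0328
finger_force: 50.6
clock: 11.83
tcp_pos: [0.6109, -0.3152, 0.2318]
ee_rot: [0.751, 0.661, -0.0, -0.0]
force: [0.2, 0.4, -3.3]
grip_width: 0.033
finger_force: 50.6
t 11.83 tcp [ 0.6109 -0.3152  0.2318] th 82.69 tilt 0.01 grip 0.033 F [ 0.2  0.4 -3.3]
units now [0.002 0.    0.049]
units at th [0.002 0.    0.049] rotz units -0.002
```

```bash

python3 -m creep '{"delta_pos":[[0,0,0.015],[0,0,0],[0,0,0.01],[0,0,0],[0,0,0]],"rotation":[[0,0,0],[0,0,0],[0,0,0],[0,0,0],[0,0,0]],"hand":[-1,-1,-1,-1,-1]}' | egrep "tcp_pos|^force"
python3 -m creep '{"delta_pos":[[0,0,0.01],[0,0,0],[0,0,0],[0,0,0],[0,0,0]],"rotation":[[0,0,0],[0,0,0],[0,0,0],[0,0,0],[0,0,0]],"hand":[-1,-1,-1,-1,-1]}'| egrep "tcp_pos|^force"
python3 -m creep '{"delta_pos":[[0,0,0.01],[0,0,0],[0,0,0],[0,0,0],[0,0,0]],"rotation":[[0,0,0],[0,0,0],[0,0,0],[0,0,0],[0,0,0]],"hand":[-1,-1,-1,-1,-1]}'| egrep "tcp_pos|^force"
```

```text
tcp_pos: [0.6109, -0.3152, 0.2287]
force: [0.3, -0.1, -3.4]
tcp_pos: [0.611, -0.3153, 0.2277]
force: [-0.5, 0.5, -3.1]
tcp_pos: [0.611, -0.3153, 0.2265]
force: [-0.3, -1.0, -3.6]
```

```bash

python3 -m creep '{"delta_pos":[[0,0,0.01],[0,0,0],[0,0,0],[0,0,0],[0,0,0]],"rotation":[[0,0,0],[0,0,0],[0,0,0],[0,0,0],[0,0,0]],"hand":[-1,-1,-1,-1,-1]}' | egrep "tcp_pos|^force"
python3 -m creep '{"delta_pos":[[0,0,0.01],[0,0,0],[0,0,0],[0,0,0],[0,0,0]],"rotation":[[0,0,0],[0,0,0],[0,0,0],[0,0,0],[0,0,0]],"hand":[-1,-1,-1,-1,-1]}'| egrep "tcp_pos|^force"
python3 - <<'E'
from h import *
S=get_image("scene"); l=landmark_of(S,"band_under"); print(l[:1]); 
cv2.imwrite("pics/c3.png",cv2.resize(S["img"][110:250,90:240],None,fx=4,fy=4,interpolation=cv2.INTER_CUBIC))
E
```

```text
tcp_pos: [0.6111, -0.3154, 0.226]
force: [-1.0, 0.4, 1.9]
tcp_pos: [0.6111, -0.3154, 0.2259]
force: [-2.7, 0.3, 7.0]
[{'position': [176.6, 169.6], 'score': 0.94}]
```

View pics/c3.png

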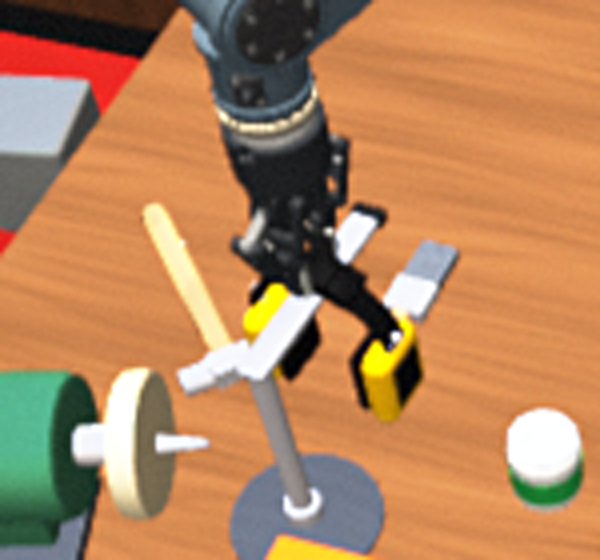

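The band is down on the bar, with contact at z=0.226 and a cup on each side (crop (265,310) and (390,370)). I'll release gently and go up.

```bash

python3 -m creep '{"delta_pos":[[0,0,-0.008],[0,0,0],[0,0,0],[0,0,0],[0,0,0]],"rotation":[[0,0,0],[0,0,0],[0,0,0],[0,0,0],[0,0,0]],"hand":[-0.1,0,0.2,0.2,0.2]}' 20
python3 -m creep '{"delta_pos":[[0,0,-0.01],[0,0,-0.02],[0,0,-0.03],[0,0,-0.05],[0,0,-0.1]],"rotation":[[0,0,0],[0,0,0],[0,0,0],[0,0,0],[0,0,0]],"hand":[0.3,0.3,0.3,0.3,0.3]}'
python3 -m creep '{"delta_pos":[[0,0,-0.15],[0,0,-0.2],[0,0,-0.2],[0,0,-0.2],[0,0,-0.1]],"rotation":[[0,0,0],[0,0,0],[0,0,0],[0,0,0],[0,0,0]],"hand":[0.3,0.3,0.3,0.3,0.3]}'
python3 - <<'E'
from h import *
S=get_image("scene"); 
cv2.imwrite("pics/c4.png",cv2.resize(S["img"][110:250,90:240],None,fx=4,fy=4,interpolation=cv2.INTER_CUBIC))
C=cloud(S,cut_out(S,"ear_defenders")[0]["mask"]);print(C[:,2].max(),C[:,2].min())
E
python3 go.py .595 .160 .36 81
```

```text
clock: 14.43
tcp_pos: [0.611, -0.3152, 0.2247]
ee_rot: [0.751, 0.661, -0.0, -0.0]
force: [0.3, -0.6, 0.2]
grip_width: 0.0513
finger_force: 0.0
clock: 14.85
tcp_pos: [0.6103, -0.3148, 0.2497]
ee_rot: [0.751, 0.661, -0.0, -0.001]
force: [0.2, 0.1, -0.6]
grip_width: 0.0557
finger_force: 0.0
clock: 15.27
tcp_pos: [0.6121, -0.316, 0.3578]
ee_rot: [0.751, 0.661, 0.001, 0.004]
force: [0.5, -1.3, -0.8]
grip_width: 0.0554
finger_force: 0.0
0.24542389779250348 -0.003971292259200833
t 15.37 tcp [ 0.6124 -0.3161  0.3574] th 82.7 tilt 0.51 grip 0.0554 F [-1.1  0.3 -0.2]
units now [ 3.917 -0.647 -0.044]
units at th [ 3.896 -0.764 -0.022] rotz units 0.038
```

View pics/c4.png

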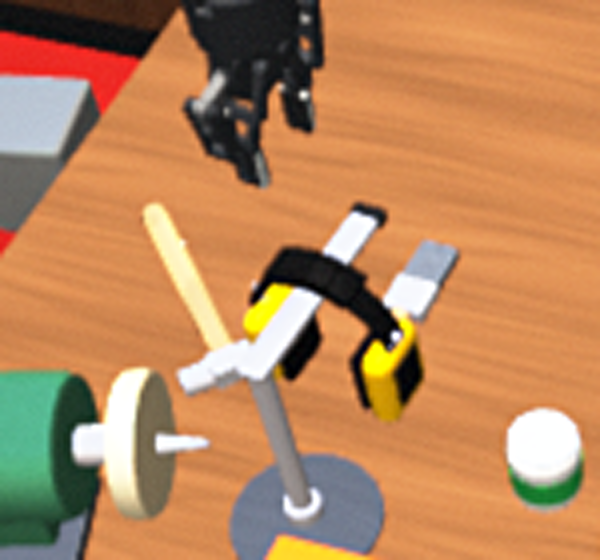

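The ear defenders hang well, with the band over the bar at (310,285). Next is the red knob.

```bash

python3 -m creep '{"delta_pos":[[0.1,-0.016,0],[0.2,-0.033,0],[0.2,-0.033,0],[0.2,-0.033,0],[0.2,-0.033,0]],"rotation":[[0,0,0],[0,0,0],[0,0,0],[0,0,0],[0,0,0]],"hand":[0.3,0.3,0.3,0.3,0.3]}' >/dev/null
python3 -m creep '{"delta_pos":[[0.2,-0.033,0],[0.2,-0.033,0],[0.2,-0.033,0],[0.2,-0.033,0],[0.2,-0.033,0]],"rotation":[[0,0,0],[0,0,0],[0,0,0],[0,0,0],[0,0,0]],"hand":[0.3,0.3,0.3,0.3,0.3]}' >/dev/null
python3 -m creep '{"delta_pos":[[0.2,-0.033,0],[0.2,-0.033,0],[0.2,-0.033,0],[0.2,-0.033,0],[0.2,-0.033,0]],"rotation":[[0,0,0],[0,0,0],[0,0,0],[0,0,0],[0,0,0]],"hand":[0.3,0.3,0.3,0.3,0.3]}' >/dev/null
python3 -m creep '{"delta_pos":[[0.2,-0.033,0],[0.2,-0.033,0],[0.2,-0.033,0],[0.2,-0.033,0],[0.2,-0.033,0]],"rotation":[[0,0,0.04],[0,0,0],[0,0,0],[0,0,0],[0,0,0]],"hand":[0.3,0.3,0.3,0.3,0.3]}' >/dev/null
python3 -m creep '{"delta_pos":[[0.016,0,0],[0,0,0],[0,0,0],[0,0,0],[0,0,0]],"rotation":[[0,0,0],[0,0,0],[0,0,0],[0,0,0],[0,0,0]],"hand":[0.1,-0.2,-0.2,-0.2,-0.2]}'
python3 go.py .595 .1605 .276 81
```

```text
clock: 17.45
tcp_pos: [0.5972, 0.1596, 0.3519]
ee_rot: [0.762, 0.648, -0.0, -0.0]
force: [-0.4, -0.2, -0.6]
grip_width: 0.0338
finger_force: 0.0
t 17.45 tcp [0.5972 0.1596 0.3519] th 80.8 tilt 0.05 grip 0.0338 F [-0.4 -0.2 -0.6]
units now [ 0.005 -0.019  0.633]
units at th [ 0.004 -0.019  0.633] rotz units -0.004
```

```bash

python3 -m creep '{"delta_pos":[[0.002,-0.015,0.15],[0,0,0.2],[0,0,0.15],[0,0,0.05],[0,0,0.03]],"rotation":[[0,0,0],[0,0,0],[0,0,0],[0,0,0],[0,0,0]],"hand":[-0.2,-0.2,-0.2,-0.2,-0.2]}' |egrep "tcp_pos|^force"
python3 -m creep '{"delta_pos":[[0,0,0.02],[0,0,0.015],[0,0,0],[0,0,0],[0,0,0]],"rotation":[[0,0,0],[0,0,0],[0,0,0],[0,0,0],[0,0,0]],"hand":[-0.2,-0.2,-0.2,-0.2,-0.2]}' |egrep "tcp_pos|^force"
python3 -m creep '{"delta_pos":[[0,0,0],[0,0,0],[0,0,0],[0,0,0],[0,0,0]],"rotation":[[0,0,0],[0,0,0],[0,0,0],[0,0,0],[0,0,0]],"hand":[-1,-1,-1,-1,-1]}' 60
python3 go.py .595 .1605 .276 81
```

```text
tcp_pos: [0.5951, 0.1603, 0.2814]
force: [0.1, 0.1, 0.1]
tcp_pos: [0.596, 0.1613, 0.2793]
force: [-0.7, -0.8, 0.6]
clock: 18.7
tcp_pos: [0.5943, 0.1614, 0.2792]
ee_rot: [0.761, 0.649, -0.001, -0.001]
force: [-5.2, -1.4, 5.8]
grip_width: 0.012
finger_force: 61.5
t 18.7 tcp [0.5943 0.1614 0.2792] th 80.9 tilt 0.13 grip 0.012 F [-5.2 -1.4  5.8]
units now [-0.007  0.007  0.027]
units at th [-0.007  0.007  0.027] rotz units -0.002
```

```bash

python3 -m creep '{"delta_pos":[[0,-0.012,0.01],[0,0,0.01],[0,0,0],[0,0,0],[0,0,0]],"rotation":[[0,0,0],[0,0,0],[0,0,0],[0,0,0],[0,0,0]],"hand":[-1,-1,-1,-1,-1]}' 90|egrep "tcp_pos|^force"
python3 -m creep '{"delta_pos":[[0,0,0.01],[0,0,0.01],[0,0,0],[0,0,0],[0,0,0]],"rotation":[[0,0,0],[0,0,0],[0,0,0],[0,0,0],[0,0,0]],"hand":[-1,-1,-1,-1,-1]}' |egrep "tcp_pos|^force"
python3 -m creep '{"delta_pos":[[0,0,0.01],[0,0,0],[0,0,0],[0,0,0],[0,0,0]],"rotation":[[0,0,0],[0,0,0],[0,0,0],[0,0,0],[0,0,0]],"hand":[-1,-1,-1,-1,-1]}' |egrep "tcp_pos|^force"
```

```text
tcp_pos: [0.5943, 0.1614, 0.2792]
force: [-4.9, -0.3, 12.6]
tcp_pos: [0.5943, 0.1614, 0.2772]
force: [-6.3, -1.2, 14.8]
tcp_pos: [0.5944, 0.1614, 0.2763]
force: [-5.7, -1.0, 15.6]
```

```bash

python3 -m creep '{"delta_pos":[[0,0,0.01],[0,0,0.01],[0,0,0],[0,0,0],[0,0,0]],"rotation":[[0,0,0],[0,0,0],[0,0,0],[0,0,0],[0,0,0]],"hand":[-1,-1,-1,-1,-1]}' |egrep "tcp_pos|^force"
python3 -m creep '{"delta_pos":[[0,0,0.01],[0,0,0],[0,0,0],[0,0,0],[0,0,0]],"rotation":[[0,0,0],[0,0,0],[0,0,0],[0,0,0],[0,0,0]],"hand":[-1,-1,-1,-1,-1]}' |egrep "tcp_pos|^force"
```

```text
tcp_pos: [0.5943, 0.1614, 0.2743]
force: [-6.7, -1.5, 17.5]
tcp_pos: [0.5944, 0.1614, 0.2734]
force: [-7.2, -1.9, 18.2]
```

```bash

python3 -m creep '{"delta_pos":[[0,0,0.01],[0,0,0],[0,0,0],[0,0,0],[0,0,0]],"rotation":[[0,0,0],[0,0,0],[0,0,0],[0,0,0],[0,0,0]],"hand":[-1,-1,-1,-1,-1]}' |egrep "tcp_pos|^force"
python3 -m creep '{"delta_pos":[[0,0,0.01],[0,0,0],[0,0,0],[0,0,0],[0,0,0]],"rotation":[[0,0,0],[0,0,0],[0,0,0],[0,0,0],[0,0,0]],"hand":[-1,-1,-1,-1,-1]}' |egrep "tcp_pos|^force"
python3 -m creep '{"delta_pos":[[0,0,0.004],[0,0,0],[0,0,0],[0,0,0],[0,0,0]],"rotation":[[0,0,0],[0,0,0],[0,0,0],[0,0,0],[0,0,0]],"hand":[-1,-1,-1,-1,-1]}' |egrep "tcp_pos|^force"
```

```text
tcp_pos: [0.5944, 0.1614, 0.2724]
force: [-8.1, -2.2, 19.6]
tcp_pos: [0.5944, 0.1614, 0.2717]
force: [-6.8, -1.1, 21.5]
tcp_pos: [0.5944, 0.1614, 0.2717]
force: [-8.3, -2.0, 23.0]
```

The force climbs without motion, so the plunger is at the bottom. I'll start turning.

```bash

python3 -m creep '{"delta_pos":[[0,0,0],[0,0,0],[0,0,0],[0,0,0],[0,0,0]],"rotation":[[0,0,0.08],[0,0,0.1],[0,0,0.1],[0,0,0.1],[0,0,0.1]],"hand":[-1,-1,-1,-1,-1]}' |egrep "tcp_pos|^force"
python3 go.py .595 .1605 .2717 -9; python3 -c "from h import *;print(state()['ft_torque'])"
```

```text
tcp_pos: [0.5943, 0.1614, 0.2716]
force: [-8.8, -1.3, 23.8]
t 22.45 tcp [0.5943 0.1614 0.2716] th 59.12 tilt 0.23 grip 0.0114 F [-8.8 -1.3 23.8]
units now [-0.004  0.009 -0.   ]
units at th [ 0.007  0.007 -0.   ] rotz units 1.514
[-0.2316659   1.5252786   0.07038624]
```

```bash

python3 -m creep '{"delta_pos":[[-0.006,-0.01,0],[0,0,0],[0,0,0],[0,0,0],[0,0,0]],"rotation":[[0,0,0.08],[0,0,0.12],[0,0,0.12],[0,0,0.12],[0,0,0.12]],"hand":[-1,-1,-1,-1,-1]}' |egrep "tcp_pos|^force"
python3 -m creep '{"delta_pos":[[0,0,0],[0,0,0],[0,0,0],[0,0,0],[0,0,0]],"rotation":[[0,0,0.12],[0,0,0.12],[0,0,0.12],[0,0,0.12],[0,0,0.12]],"hand":[-1,-1,-1,-1,-1]}' |egrep "tcp_pos|^force"
python3 go.py .595 .1605 .2717 -9; python3 - <<'E'
from h import *
print(state()['ft_torque'])
S=get_image("scene"); cv2.imwrite("pics/c5.png",cv2.resize(S["img"][130:270,260:420],None,fx=4,fy=4,interpolation=cv2.INTER_CUBIC))
E
```

```text
tcp_pos: [0.5941, 0.1615, 0.2716]
force: [-5.7, -0.4, 20.8]
tcp_pos: [0.594, 0.1617, 0.2716]
force: [-6.2, -0.4, 21.9]
t 23.28 tcp [0.594  0.1617 0.2716] th 6.87 tilt 0.37 grip 0.0118 F [-6.2 -0.4 21.9]
units now [ 0.007  0.011 -0.   ]
units at th [ 0.01   0.009 -0.   ] rotz units 0.353
[-0.15846253  1.19978244  0.0446943 ]
```

View pics/c5.png

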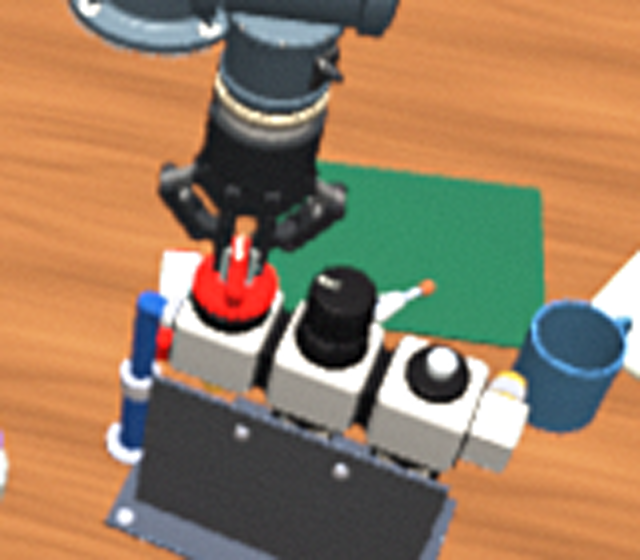

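The wing turns with the fingers and now points nearly along the unit's x (crop (238,265)). I'll go on to the stop.

```bash

python3 -m creep '{"delta_pos":[[0,0,0],[0,0,0],[0,0,0],[0,0,0],[0,0,0]],"rotation":[[0,0,0.1],[0,0,0.1],[0,0,0.08],[0,0,0.06],[0,0,0]],"hand":[-1,-1,-1,-1,-1]}' |egrep "tcp_pos|^force"
python3 go.py .595 .1605 .2717 -9;python3 -c "from h import *;print(state()['ft_torque'])"
python3 -m creep '{"delta_pos":[[0,0,0],[0,0,0],[0,0,0],[0,0,0],[0,0,0]],"rotation":[[0,0,0.03],[0,0,0.03],[0,0,0],[0,0,0],[0,0,0]],"hand":[-1,-1,-1,-1,-1]}' |egrep "tcp_pos|^force"
python3 go.py .595 .1605 .2717 -9;python3 -c "from h import *;print(state()['ft_torque'])"
```

```text
tcp_pos: [0.594, 0.1618, 0.2717]
force: [-6.0, -0.7, 21.5]
t 23.75 tcp [0.594  0.1618 0.2717] th -8.28 tilt 0.38 grip 0.0116 F [-6.  -0.7 21.5]
units now [ 0.01   0.009 -0.   ]
units at th [ 0.01   0.009 -0.   ] rotz units 0.016
[-0.1585997   1.20551703 -0.0136168 ]
tcp_pos: [0.594, 0.1618, 0.2717]
force: [-6.2, -0.9, 21.3]
t 24.17 tcp [0.594  0.1618 0.2717] th -10.89 tilt 0.37 grip 0.0113 F [-6.2 -0.9 21.3]
units now [ 0.01   0.009 -0.   ]
units at th [ 0.01   0.009 -0.   ] rotz units -0.042
[-0.15520407  1.23714098 -0.00810712]
```

```bash

python3 -m creep '{"delta_pos":[[0,0,0],[0,0,0],[0,0,0],[0,0,0],[0,0,0]],"rotation":[[0,0,0.03],[0,0,0.03],[0,0,0],[0,0,0],[0,0,0]],"hand":[-1,-1,-1,-1,-1]}' |egrep "^force"
python3 go.py .595 .1605 .2717 -9|head -1;python3 -c "from h import *;print(state()['ft_torque'])"
python3 -m creep '{"delta_pos":[[0,0,0],[0,0,0],[0,0,0],[0,0,0],[0,0,0]],"rotation":[[0,0,0.03],[0,0,0.03],[0,0,0],[0,0,0],[0,0,0]],"hand":[-1,-1,-1,-1,-1]}' |egrep "^force"
python3 go.py .595 .1605 .2717 -9|head -1;python3 -c "from h import *;print(state()['ft_torque'])"
```

```text
force: [-5.7, 0.4, 21.3]
t 24.58 tcp [0.594  0.1618 0.2717] th -13.43 tilt 0.38 grip 0.0115 F [-5.7  0.4 21.3]
[-0.17510756  1.15064239  0.66118164]
force: [-6.2, -0.5, 21.2]
t 25.0 tcp [0.594  0.1618 0.2717] th -15.99 tilt 0.39 grip 0.0114 F [-6.2 -0.5 21.2]
[-0.10906007  1.20488673  1.28843076]
```

The torque has risen to 1.3 N m, so it is at the stop. I'll ease off, let it up and release.

```bash

python3 -m creep '{"delta_pos":[[0,0,0],[0,0,0],[0,0,-0.02],[0,0,-0.02],[0,0,0]],"rotation":[[0,0,-0.04],[0,0,0],[0,0,0],[0,0,0],[0,0,0]],"hand":[-1,-1,-1,-1,-1]}' |egrep "tcp_pos|^force"
python3 -m creep '{"delta_pos":[[0,0,-0.01],[0,0,0],[0,0,0],[0,0,0],[0,0,0]],"rotation":[[0,0,0],[0,0,0],[0,0,0],[0,0,0],[0,0,0]],"hand":[-1,-1,-1,-1,-1]}' 20 |egrep "tcp_pos|^force"
python3 -m creep '{"delta_pos":[[0,0,0],[0,0,0],[0,0,0],[0,0,0],[0,0,-0.01]],"rotation":[[0,0,0],[0,0,0],[0,0,0],[0,0,0],[0,0,0]],"hand":[-0.6,-0.4,-0.3,-0.3,-0.3]}' 
python3 -m creep '{"delta_pos":[[0,0,-0.05],[0,0,-0.1],[0,0,-0.2],[0,0,-0.2],[0,0,-0.2]],"rotation":[[0,0,0],[0,0,0],[0,0,0],[0,0,0],[0,0,0]],"hand":[-0.3,-0.3,-0.3,-0.3,-0.3]}' |egrep "tcp_pos|^force"
python3 -m creep '{"delta_pos":[[-0.15,-0.2,0],[-0.15,-0.2,0],[-0.15,-0.2,0],[-0.15,-0.2,0],[-0.15,-0.2,0]],"rotation":[[0,0,0],[0,0,0],[0,0,0],[0,0,0],[0,0,0]],"hand":[0,0,0,0,0]}' |egrep "tcp_pos|^force"
python3 fit.py; python3 - <<'E'
from h import *
S=get_image("scene"); cv2.imwrite("pics/c6.png",cv2.resize(S["img"][100:270,90:430],None,fx=2.3,fy=2.3,interpolation=cv2.INTER_CUBIC))
E
```

```text
tcp_pos: [0.5939, 0.1618, 0.2757]
force: [-5.0, 0.8, 15.7]
tcp_pos: [0.5939, 0.1618, 0.2762]
force: [-4.7, 0.2, 16.0]
clock: 26.25
tcp_pos: [0.5924, 0.1613, 0.2723]
ee_rot: [0.992, -0.126, -0.001, 0.0]
force: [-0.4, 0.1, -0.5]
grip_width: 0.03
finger_force: 0.0
tcp_pos: [0.5926, 0.1614, 0.3639]
force: [-0.6, -0.0, -0.1]
tcp_pos: [0.5352, 0.3012, 0.3634]
force: [1.1, 0.6, -0.9]
scene bar 536 c [ 617.2 -310.6] size [186.7  89.6] ang 12.9 z [0.2162 0.2247 0.2384]
  bar dir -8.0
scene foot 708 c [ 724.8 -326. ] size [238.1 243.5] ang 88.4 z [0.0054 0.0091 0.0285]
scene red 260 c [595.9 162.4] size [58.  62.2] ang 66.4 z [0.2652 0.2722 0.2915]
  ztop 0.292
scene wing 55 c [597.7 161. ] size [14.1 51.1] ang 79.6 z [0.2858 0.2903 0.2945]
scene unit 1907 c [613.  253.8] size [256.6  65.7] ang 79.8 z [0.2221 0.2461 0.2969]
scene blackknob 217 c [609.8 238.2] size [48.1 46.4] ang 40.9 z [0.2876 0.2967 0.2997]Traceback (most recent call last):
  File "fit.py", line 15, in <module>
    m=box(.38,.56,-.19,.02,.02,.2); rect(C[m],k+" ears")
                                    ~~~~^^^^^^^^^^^^^^^^
 
[... 302 characters left out ...]
                                                      ~~~~~~~~~~~~~^^^^^^^^^^^^^^^^^^
    return _quantile_unchecked(
        a, q, axis, out, overwrite_input, method, keepdims, weights)
    return _ureduce(a,
                    func=_quantile_ureduce_func,
    ...<5 lines>...
                    overwrite_input=overwrite_input,
                    method=method)
    r = func(a, **kwargs)
    result = _quantile(arr,
                       quantiles=q,
    ...<2 lines>...
                       out=out,
                       weights=wgt)
    slices_having_nans = np.isnan(arr[-1, ...])
                                  ~~~^^^^^^^^^
IndexError: index -1 is out of bounds for axis 0 with size 0
```

View pics/c6.png

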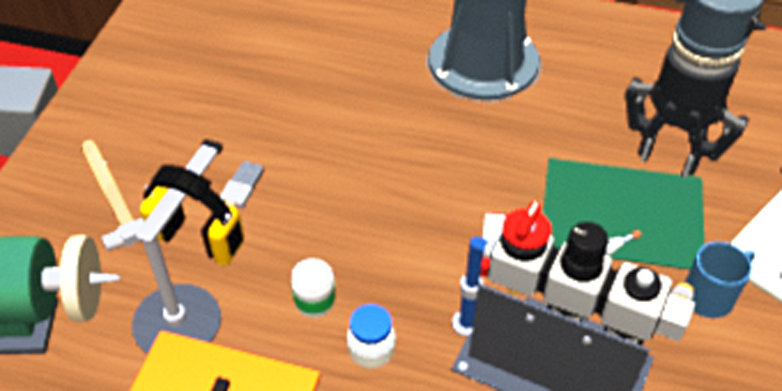

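The red wing stands across the unit at (533,220). Its top is back at 292 mm and it points along -10°, which is shut. The black knob is unchanged, the ear defenders hang on the bar at (185,190), and the arm is clear.

```bash
python3 -c "from workcell import workorder;print(workorder.close_job())"
```

```text
the job is handed in; nothing more can be done
None
```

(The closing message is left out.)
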